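# Fold down the lids along a row of implant-parts boxes

## Task

The implant parts are laid out and the lids of the parts boxes have been left standing up. Run a fingertip lightly along the top of the row, from the end away from the wide box, so that the six small lids fold down one after another and all lie flat shut; stop short of the wide box at the other end and leave its lid standing up. Nothing is to be gripped, lifted or shoved about: the row and the things around it stay where they are.

Things in the scene. Friction and masses are not known exactly. Their poses are not given: they have to be found in the camera images.
- box_row: straight row of seven linked flip-lid parts boxes (grey, lids white), six small and one wide, loose on the bench on an aluminium plate 380 x 62 x 5 mm; 0.6 to 1.1 kg in all. Origin: middle of the plate's underside; y along the row, x across, z up. Boxes are 52 mm across; box centres at y = -160, -112, -64, -16, 32, 80 (small, 44 mm long) and 149 mm (wide, 66 mm long)
- first_hinge (a point): middle of the hinge line of the first small lid, at the row's end away from the wide box: y = -181 mm on the row, at rim height, 33 mm above the bench. Lids are flat plates 3 mm thick, 52 mm wide, hinged along x on their box's -y side. Shut, a lid's top is 36 mm above the bench; a small one upright reaches 76 mm, the wide one 97 mm
- last_hinge (a point): middle of the hinge line of the sixth small lid, next to the wide box: y = +59 mm on the row, 33 mm above the bench. The six small hinges are 48 mm apart. A small lid reaches 43 mm from its hinge (towards +y when shut), its thumb tab 2 mm more. A finger going +y just above shut-lid height meets the backs of raised lids and folds them down with under 2 N
- wide_hinge (a point): middle of the hinge line of the wide box's lid: y = +117 mm on the row, 33 mm above the bench; this lid is 64 mm long
- lid1 (a joint): lid of small box 1 of 6, counted from the end away from the wide box: opening angle in rad, 0 = shut flat, 1.57 = upright, 1.95 = leaning back (-y) against its stop. The hinge is stiff enough for the lid to stay at any angle where it is left; it does not fall shut or spring up
- lid2 (a joint): lid of small box 2 of 6, counted from the end away from the wide box: opening angle in rad, 0 = shut flat, 1.57 = upright, 1.95 = leaning back (-y) against its stop. The hinge is stiff enough for the lid to stay at any angle where it is left; it does not fall shut or spring up
- lid3 (a joint): lid of small box 3 of 6, counted from the end away from the wide box: opening angle in rad, 0 = shut flat, 1.57 = upright, 1.95 = leaning back (-y) against its stop. The hinge is stiff enough for the lid to stay at any angle where it is left; it does not fall shut or spring up
- lid4 (a joint): lid of small box 4 of 6, counted from the end away from the wide box: opening angle in rad, 0 = shut flat, 1.57 = upright, 1.95 = leaning back (-y) against its stop. The hinge is stiff enough for the lid to stay at any angle where it is left; it does not fall shut or spring up
- lid5 (a joint): lid of small box 5 of 6, counted from the end away from the wide box: opening angle in rad, 0 = shut flat, 1.57 = upright, 1.95 = leaning back (-y) against its stop. The hinge is stiff enough for the lid to stay at any angle where it is left; it does not fall shut or spring up
- lid6 (a joint): lid of small box 6 of 6, counted from the end away from the wide box: opening angle in rad, 0 = shut flat, 1.57 = upright, 1.95 = leaning back (-y) against its stop. The hinge is stiff enough for the lid to stay at any angle where it is left; it does not fall shut or spring up
- wide_lid (a joint): lid of the wide box: opening angle in rad, 0 = shut flat, 1.57 = upright; same stiff hinge. It starts nearly upright (about 1.3 to 1.5)
- cast_a: bystander: plaster cast of a lower jaw, yellowish stone, 62 x 60 x 34 mm, teeth up, loose; origin under its middle
- cast_b: bystander: plaster cast of an upper jaw, white, 62 x 60 x 34 mm, teeth up, loose; origin under its middle
- jar: bystander: small closed jar, 48 mm across, 55 mm high, loose; origin under its middle
- dropper: bystander: slim closed bottle, 28 mm across, 72 mm high, loose; origin under its middle
- wax_knife: bystander: wax knife with a round wooden handle and a slim steel blade, lying on the bench, 170 mm long; origin under its middle, x along it
- bowl: bystander: grey mixing bowl, 110 mm across, 55 mm high, loose; origin under its middle
- brush: bystander: slim porcelain brush with a round black handle, lying on the bench, 170 mm long; origin under its middle, x along it

How it is judged:
By the outcome, as a careful person would: the job done as asked, in the order asked, and still so for the second after the job is handed in, with the robot touching nothing.
It also fails if it takes over 45 s, if anything falls off the work surface, if the arm or the gripper's body presses on something with over 40 N, if the wrist force passes 120 N, or if a joint passes its speed limit or range.

## Robot

A 7-joint arm with a two-finger parallel gripper is mounted at the origin on the work surface. World frame = base frame: x ahead of the robot, y to its left, z up, the work surface at z = 0. Lengths are in mm, angles in rad, forces in N, time in s.
With the tool pointing down it reaches from about 400 to 875 mm from the base axis. Payload 4.4 kg.
Tool frame: the origin (TCP) lies on the centre line of the jaws, within the pads' length; the fingertips stand 25 mm ahead of it and the grasp point (between the pads) lies 6 mm ahead of it; x points along the fingers, y is the direction in which the jaws open and shut, and the axes are right-handed (so a half turn about x gives the same grasp; the last joint's range is limited). The gripper opens to 85 mm and grips with 20 to 120 N. Pads are 22 mm wide; open, the fingers measure 114 mm over their backs; the gripper's body (76 mm by 85 mm) begins 54 mm behind the grasp point. The pads swing forward as they close: fully open they stand 13 mm farther back than shut.
Start: joints at [-1.371, 0.628, 0.038, 1.517, -0.027, 0.996, -0.02], TCP at [170.719, 627.194, 256.313] pointing down, gripper open.
Joint ranges: [-3.06, 3.06], [-0.37, 2.12], [-1.25, 1.32], [0.18, 2.47], [-1.1, 4.24], [0.23, 1.98], [-2.94, 2.94]. Speed limits (rad/s): [2.57, 2.57, 3.14, 3.14, 3.14, 3.14, 3.14].

## Interface

Orientations are given as [roll, pitch, yaw] about the fixed x, y, z axes, in that order (R = Rz(yaw) Ry(pitch) Rx(roll)).
In Python, from cell import * gives the robot as it stands. The module is installed in compiled form; this text tells all that it offers.
- The arm moves only by the tool jog_arm, never from a script. Its argument "series" is a list of rows, each a list of 3 entries, a list of its own where there are three numbers: the turn, a rotation vector about the tool's x, y, z in degrees, then the shift along the tool's x, y, z in mm, then the gripper's target within -1 to 1 (shut at 1, half-way at 0, fully open at -1). In form: [[[rx, ry, rz], [dx, dy, dz], hand], ...]. A call has 1 to 8 rows; each row shifts and turns the commanded pose from where the row before left it, along the tool's axes as they then stand; what a row does not reach is not made up. A row lasts 1/8 s, in which the tool goes at most 62.5 mm and 10.7 degrees, less where a joint would pass 70% of its speed; a pose out of reach is approached as far as the arm can. A call is refused whole if a number of a shift passes 62.5 or a number of a turn 10.7, either way. A call with a gripper value outside its range is refused whole. The fingers move at their own pace and stop on an object; the grip force is fixed at half the most. Time passes only in rows, so rows that do not move let the fingers close. It gives the time, the measured TCP pose, the force and the opening at its end, in the units of the state.
- read_state(): the state, without advancing time (a new reading comes with each control period).
- get_image(name): name is "scene" or "top" or "wrist"; returns a dict with "img" (420x560x3 uint8, red, green, blue), "range_z" (420x560 float32, mm along the optical axis (not along the pixel's ray), 0 where there is no reading), "fovy" (degrees; the focal length in pixels is half the picture's height over the tangent of half this angle, whatever the lens; pixels are square), "cx", "cy" (the principal point, pixels), "k1" (the pictures are not rectified: a ray, as slopes to the right and down, at radius r is drawn at 1 + k1 r^2 times it, then the intrinsics apply), "cam_to_world" (4x4, takes a point from camera to world coordinates). Camera axes: x right, y up, looking along -z (the intrinsics and any distortion apply to the point x, -y, -z); pixel columns grow to the right and rows downward; lengths in mm; the calibration is good to about 2 mm. A picture is of the moment at which its call begins.
- finish_job(): hands the job in, once; it reports no verdict.
The state is a dict: "clock": time; "qpos": joint angles; "qd": joint speeds; "tau": joint torques, N m; "eef_pos": TCP position; "tool_rot": TCP orientation; "force": force on the tool from outside, world axes, zero at the start; "torque": the same for the moment, N m; "width": finger opening in mm.
Only numpy, scipy, OpenCV 4.12 (cv2) and the standard library are available. Lean on these libraries where they do the work, as an engineer would, in place of code of your own. Each camera call takes 0.05 s, during which the arm holds its last target. There are 200 camera calls.

## Working session

There is one attempt and no reset: what is moved stays moved. The work goes in short steps, Python scripts to look and compute and a tool call to move; the robot and the scene stay as the last step left them, time stands still between calls to the robot, and variables do not carry over. Pictures are saved under pics/ and viewed, about 8 in all and at most 12, crops included, and the job is handed in when it is done.

Besides the shell and the picture viewer there is one more tool, called as a command line: name --argument value ..., lists and objects as JSON in quotes. jog_arm: Moves the arm, as the interface text tells. Its arguments: {"type":"object","properties":{"series":{"type":"array"}},"required":["series"]}

```bash
mkdir -p pics
cat > h.py <<'E'
from cell import *
import numpy as np, cv2
def pts(d):
    h,w=d["range_z"].shape; f=h/2/np.tan(np.radians(d["fovy"])/2)
    K=np.array([[f,0,d["cx"]],[0,f,d["cy"]],[0,0,1.]])
    u,v=np.meshgrid(np.arange(w),np.arange(h))
    p=np.stack([u,v],-1).reshape(-1,1,2).astype(np.float64)
    s=cv2.undistortPoints(p,K,np.array([d["k1"],0,0,0.])).reshape(h,w,2)
    z=d["range_z"]; c=np.stack([s[...,0]*z,-s[...,1]*z,-z,np.ones_like(z)],-1)
    P=(c@d["cam_to_world"].T)[...,:3]; P[z<=0]=np.nan
    return P
E
python3 - <<'E'
from h import *
for n in("scene","top"):
    d=get_image(n); cv2.imwrite(f"pics/{n}0.png",d["img"][...,::-1]); np.savez(f"{n}0.npz",img=d["img"],P=pts(d))
    print(n,d["fovy"],d["k1"],d["cam_to_world"].round(2).tolist())
s=read_state();print(s)
E
```

```text
scene 50.761073068533015 -0.10356463762298414 [[-0.84, -0.36, 0.41, 1075.46], [0.54, -0.54, 0.64, 791.91], [-0.01, 0.76, 0.65, 860.84], [0.0, 0.0, 0.0, 1.0]]
top 54.69465653233329 -0.07944766631608252 [[0.02, 0.99, -0.13, 474.86], [-1.0, 0.02, 0.0, -6.28], [0.0, 0.13, 0.99, 1100.32], [0.0, 0.0, 0.0, 1.0]]
{'clock': 0.1, 'qpos': array([-1.37080328,  0.62926658,  0.03843341,  1.51824514, -0.02698877,
        0.9962962 , -0.01999279]), 'qd': array([ 1.26785256e-05, -1.70748551e-03, -1.63246696e-03, -3.60566630e-03,
        7.60470806e-04,  1.16334661e-03, -1.61457884e-03]), 'tau': array([ 4.21541015e-03, -5.64530504e+01,  1.23128682e+00, -1.93970400e+01,
        1.14347582e-02,  5.46059120e-03, -2.40861436e-05]), 'eef_pos': array([170.57197963, 626.69649627, 255.47972162]), 'tool_rot': array([-1.55901202,  1.56909869, -1.82478206]), 'force': array([-0.34988678,  0.6011718 , -0.19969863]), 'torque': array([-0.01430072,  0.02576864, -0.03143297]), 'width': 85.43731169334994}
```

View pics/top0.png

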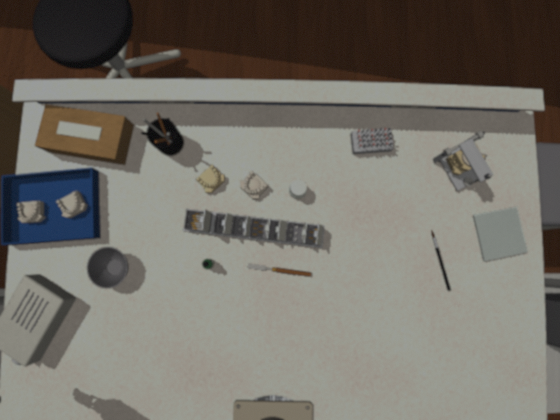

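View pics/scene0.png

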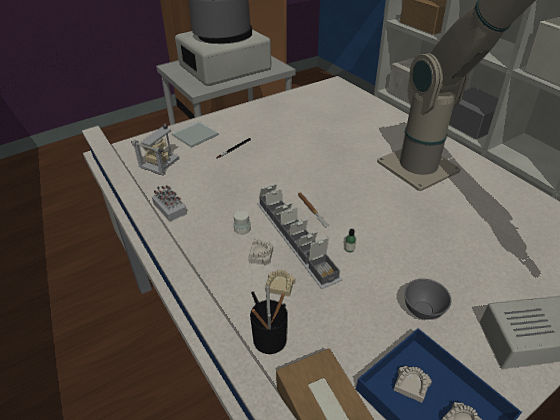

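The top view shows the row from (187,220), the wide end, to (320,235), the first lid. The jar is at (298,188), the casts at (255,185) and (210,178), the dropper at (208,264) and the knife at (280,270). The scene view shows the wide box nearest the camera at (325,265), with all lids up.

Run:
```python
from h import *
T=np.load("top0.npz");S=np.load("scene0.npz")
P=T["P"]; 
for (u,v) in[(187,220),(320,235),(298,188),(208,264),(280,270),(255,185),(210,178),(380,300),(300,330)]: print((u,v),P[v,u].round(1))
for n,D in(("top",T),("scene",S)):
    Q=D["P"].reshape(-1,3); 
    m=(abs(Q[:,0]-P[225,255,0])<130)&(abs(Q[:,1]-P[225,255,1])<260); Q=Q[m]
    print(n,"bench z",np.median(Q[:,2]))
    g=np.zeros((260,520),np.float32)
    x0,y0=P[225,255,0]-130,P[225,255,1]-260
    b=np.minimum((Q[:,:2]-[x0,y0]).astype(int),[259,519])
    np.maximum.at(g,(b[:,0],b[:,1]),Q[:,2])
    g=cv2.dilate(g,np.ones((4,4)))
    np.save(n+"g.npy",g); print(x0,y0)
    H=np.clip(g*2.4,0,255).astype(np.uint8)
    cv2.imwrite(f"pics/h_{n}.png",cv2.resize(cv2.applyColorMap(H,cv2.COLORMAP_JET),(780,390)))
a=cv2.imread("pics/h_top.png");b=cv2.imread("pics/h_scene.png")
cv2.imwrite("pics/h.png",cv2.resize(np.vstack([a,b]),(600,600)))
c=cv2.resize(T["img"][165:285,170:340,::-1],(800,565),interpolation=cv2.INTER_CUBIC);cv2.imwrite("pics/ctop.png",c)
c=cv2.resize(S["img"][170:300,225:375,::-1],(690,598),interpolation=cv2.INTER_CUBIC);cv2.imwrite("pics/cs.png",c)
```

```text
(187, 220) [572.1 239.9   8.6]
(320, 235) [ 535.5 -115.2   56.8]
(298, 188) [656.6 -57.   59.1]
(208, 264) [456.2 169.1  63.1]
(280, 270) [443.3 -14.3  13.3]
(255, 185) [668.3  57.   26.3]
(210, 178) [686.5 179.9  20.4]
(380, 300) [ 366.7 -284.8   -3.7]
(300, 330) [286.2 -70.1   2.3]
top bench z 1.08669107396463
432.3474717284208 -204.63149117443118
scene bench z 1.5009496728563931
432.3474717284208 -204.63149117443118
```

View pics/h.png

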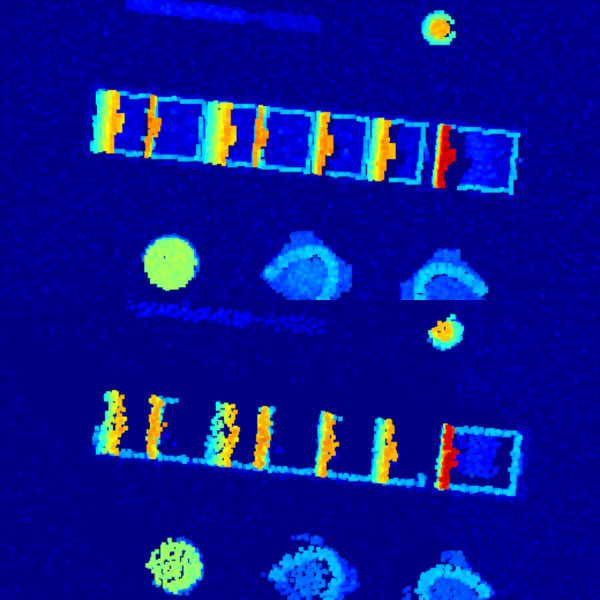

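View pics/cs.png

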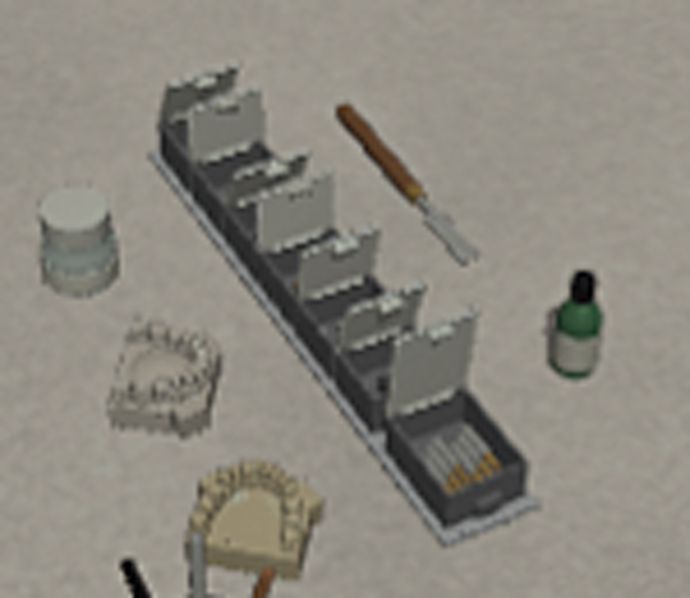

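```bash
cat >> h.py <<'E'
from scipy.spatial.transform import Rotation as Ro
def rowfit(P):
    Q=P.reshape(-1,3); Q=Q[np.isfinite(Q).all(1)]
    m=(Q[:,0]>480)&(Q[:,0]<625-0*Q[:,1])&(Q[:,1]>-150)&(Q[:,1]<270)&(Q[:,2]>24)&(Q[:,2]<105)
    m&=Q[:,0]<600+0.095*(Q[:,1]-60)
    return Q[m]
E
python3 - <<'E'
from h import *
for n in("top","scene"):
    Q=rowfit(np.load(n+"0.npz")["P"])
    # edges by percentiles about a refined axis
    c,wh,a=cv2.minAreaRect(Q[:,:2].astype(np.float32)); b=cv2.boxPoints((c,wh,a))
    print(n,len(Q),np.round(c,1),np.round(wh,1),a)
    th=np.radians(a if wh[0]<wh[1] else a-90) 
    # direction of long axis with +y
    ax=np.array([-np.sin(th),np.cos(th)]); ax*=np.sign(ax[1]); px=np.array([ax[1],-ax[0]])
    ls=(Q[:,:2]-c)@ax; lx=(Q[:,:2]-c)@px
    print("axis",ax, "pct along",np.percentile(ls,[0.2,99.8]).round(1),"across",np.percentile(lx,[.5,99.5]).round(1))
    z=Q[:,2]; r=(z<38)
    print("top z by lid:",[ (round(float(np.median(ls[m])),0),round(float(np.percentile(z[m],97)),0)) for k in range(7) for y in [[-181,-133,-85,-37,11,59,117][k]] for m in [(ls>y-17)&(ls<y+25)&(z>50)] if m.any()])
s=read_state();R=Ro.from_euler("xyz",s["tool_rot"]).as_matrix();print(R.round(3))
E
```

```text
top 1209 [555.   59.3] [367.4  52.4] 84.20002746582031
axis [0.10105582 0.99488076] pct along [-182.9  182.9] across [-26.1  26. ]
top z by lid: [(-169.0, 76.0), (-134.0, 79.0), (-72.0, 76.0), (-40.0, 80.0), (14.0, 80.0), (67.0, 78.0), (119.0, 100.0)]
scene 1819 [556.   60.6] [367.2  55.5] 84.41593933105469
axis [0.09730603 0.99525451] pct along [-181.8  183.1] across [-26.7  26.7]
top z by lid: [(-168.0, 75.0), (-133.0, 77.0), (-69.0, 75.0), (-38.0, 78.0), (16.0, 77.0), (69.0, 77.0), (121.0, 98.0)]
[[-0.     0.263  0.965]
 [-0.002  0.965 -0.263]
 [-1.    -0.002  0.   ]]
```

jog_arm --series '[[[10.06,0,0],[0,0,0],1],[[10.06,0,0],[0,0,0],1],[[10.06,0,0],[0,0,0],1],[[10.06,0,0],[0,0,0],1],[[10.06,0,0],[0,0,0],1],[[10.06,0,0],[0,0,0],1],[[10.06,0,0],[0,0,0],1],[[10.06,0,0],[0,0,0],1]]'

```text
clock: 1.1
eef_pos: [170.5, 626.9, 255.8]
tool_rot: [-0.236, 1.57, -1.912]
force: [0.6, 0.4, -0.1]
width: -0.1
```

jog_arm --series '[[[0,0,0],[0,45,30],1],[[0,0,0],[0,45,30],1],[[0,0,0],[0,45,30],1],[[0,0,0],[0,45,30],1],[[0,0,0],[0,45,30],1],[[0,0,0],[0,45,30],1],[[0,0,0],[0,45,30],1],[[0,0,0],[0,45,30],1]]'

```text
clock: 2.1
eef_pos: [506.0, 351.4, 255.9]
tool_rot: [-1.241, 1.57, -2.911]
force: [-0.0, 1.0, 0.2]
width: 0.1
```

jog_arm --series '[[[0,0,0],[0,20,45],1],[[0,0,0],[0,20,45],1],[[0,0,0],[0,20,45],1],[[0,0,0],[0,20,45],1],[[0,0,0],[0,0,55],1],[[0,0,0],[0,0,55],1],[[0,0,0],[0,0,55],1],[[0,0,0],[0,0,55],1]]'

```text
clock: 3.1
eef_pos: [544.3, -55.0, 256.0]
tool_rot: [-1.703, 1.57, 2.909]
force: [0.8, -0.5, 0.1]
width: 0.1
```

```bash
cat >> h.py <<'E'
C=np.array([555.5,60]);A=np.array([.099,.9951])
def where():
    s=read_state();R=Ro.from_euler("xyz",s["tool_rot"]).as_matrix();p=s["eef_pos"]
    X=np.array([A[1],-A[0]])
    print("t",round(s["clock"],2),"along",((p[:2]-C)@A).round(1),"across",((p[:2]-C)@X).round(1),"z",p[2].round(1),"F",s["force"].round(2))
    return R,p
E
python3 - <<'E'
from h import *
R,p=where();print(R.round(3)); 
d=np.r_[C+A*-225,p[2]]-p;print("tool shift",(R.T@d).round(1))
print("row-dir in tool",(R.T@np.r_[A,0]).round(3))
d=get_image("scene");P=pts(d);m=(np.hypot(P[...,0]-p[0],P[...,1]-p[1])<45)&(P[...,2]>150)&(P[...,2]<330)
Q=P[m];print(len(Q),np.percentile(Q[:,2],[0,.5,1,2,5]).round(1))
E
```

```text
t 3.1 along -115.5 across 0.3 z 256.0 F [ 0.82 -0.48  0.1 ]
[[-0.     0.995 -0.099]
 [ 0.    -0.099 -0.995]
 [-1.    -0.    -0.   ]]
tool shift [ -0.   -0.2 109.5]
row-dir in tool [ 0. -0. -1.]
653 [230.3 233.5 235.4 238.5 244.8]
```

jog_arm --series '[[[0,0,0],[0,0,55],1],[[0,0,0],[0,0,55],1],[[0,0,0],[45,0,0],1],[[0,0,0],[45,0,0],1],[[0,0,0],[45,0,0],1],[[0,0,0],[40,0,0],1],[[0,0,0],[15,0,0],1],[[0,0,0],[0,0,0],1]]'

```text
clock: 4.15
eef_pos: [533.6, -162.8, 65.8]
tool_rot: [-1.741, 1.569, 2.871]
force: [0.3, -0.0, 0.7]
width: -0.2
```

Run:
```python
from h import *
R,p=where()
d=get_image("scene");P=pts(d)
cv2.imwrite("pics/s1.png",cv2.resize(d["img"][150:300,220:380,::-1],(640,600),interpolation=cv2.INTER_CUBIC))
m=(np.hypot(P[...,0]-p[0],P[...,1]-p[1])<20)&(P[...,2]>15)&(P[...,2]<110)
Q=P[m];print(len(Q),np.percentile(Q[:,2],[0,.5,1,2,5]).round(1))
```

```text
t 4.15 along -223.8 across 0.2 z 65.8 F [ 0.3  -0.01  0.69]
166 [39.6 43.7 45.  45.3 48.7]
```

View pics/s1.png

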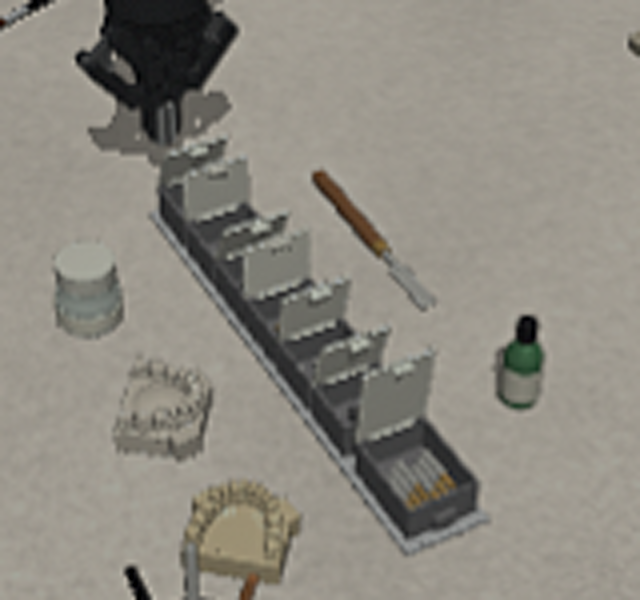

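jog_arm --series '[[[0,0,0],[1.5,0,-10],1],[[0,0,0],[0,0,-10],1],[[0,0,0],[0,0,-10],1],[[0,0,0],[0,0,-10],1],[[0,0,0],[0,0,-9],1],[[0,0,0],[0,0,-9],1],[[0,0,0],[0,0,-9],1],[[0,0,0],[0,0,-6],1]]'

```text
clock: 5.2
eef_pos: [541.3, -89.8, 64.9]
tool_rot: [0.921, 1.571, -0.749]
force: [0.1, -0.7, 1.8]
width: -0.3
```

jog_arm --series '[[[0,0,0],[0,0,0],1],[[0,0,0],[1,0,0],1],[[0,0,0],[0,0,0],1]]'

```text
clock: 5.58
eef_pos: [541.2, -90.1, 63.7]
tool_rot: [-2.931, 1.57, 1.682]
force: [1.0, 0.8, 2.0]
width: 0.1
```

jog_arm --series '[[[0,0,0],[0.7,0,0],1],[[0,0,0],[0,0,0],1]]'

```text
clock: 5.82
eef_pos: [541.2, -90.1, 63.1]
tool_rot: [-3.05, 1.57, 1.562]
force: [0.3, 2.1, 2.4]
width: -0.3
```

jog_arm --series '[[[0,0,0],[0.7,0,0],1],[[0,0,0],[0,0,0],1]]'

```text
clock: 6.08
eef_pos: [541.2, -90.0, 62.4]
tool_rot: [3.042, 1.571, 1.372]
force: [0.2, 2.9, 3.6]
width: 0.1
```

jog_arm --series '[[[0,0,0],[0.6,0,0],1],[[0,0,0],[0,0,0],1]]'

```text
clock: 6.32
eef_pos: [541.2, -90.0, 61.8]
tool_rot: [-2.999, 1.57, 1.614]
force: [-1.0, 2.1, 4.9]
width: 0.1
```

jog_arm --series '[[[0,0,0],[-1.2,0,0],1],[[0,0,0],[0,0,-8],1],[[0,0,0],[0,0,-8],1],[[0,0,0],[0,0,-8],1],[[0,0,0],[0,0,-8],1],[[0,0,0],[0,0,-8],1],[[0,0,0],[0,0,-8],1],[[0,0,0],[1.2,0,0],1]]'

```text
clock: 7.32
eef_pos: [546.1, -41.2, 61.8]
tool_rot: [-3.113, 1.57, 1.501]
force: [-0.2, -0.7, 0.6]
width: 0.1
```

Run:
```python
from h import *
R,p=where()
d=get_image("scene");P=pts(d)
cv2.imwrite("pics/s2.png",cv2.resize(d["img"][170:270,240:350,::-1],(660,600),interpolation=cv2.INTER_CUBIC))
g=rowfit(P);t=(g[:,:2]-C)@A
for y in(-181,-133,-85):
    for a in(5,15,25,35):
        m=(t>y+a)&(t<y+a+8)&(g[:,2]<45);print(y+a,m.sum(),np.median(g[m,2]).round(1) if m.any() else "",end="; ")
    print()
```

```text
t 7.33 along -101.7 across 0.7 z 61.8 F [-0.19 -0.72  0.57]
-176 11 35.3; -166 7 34.9; -156 12 35.8; -146 19 34.9; 
-128 15 35.9; -118 12 36.5; -108 17 34.5; -98 10 36.6; 
-80 21 41.8; -70 6 30.3; -60 4 31.8; -50 4 27.2;
```

View pics/s2.png

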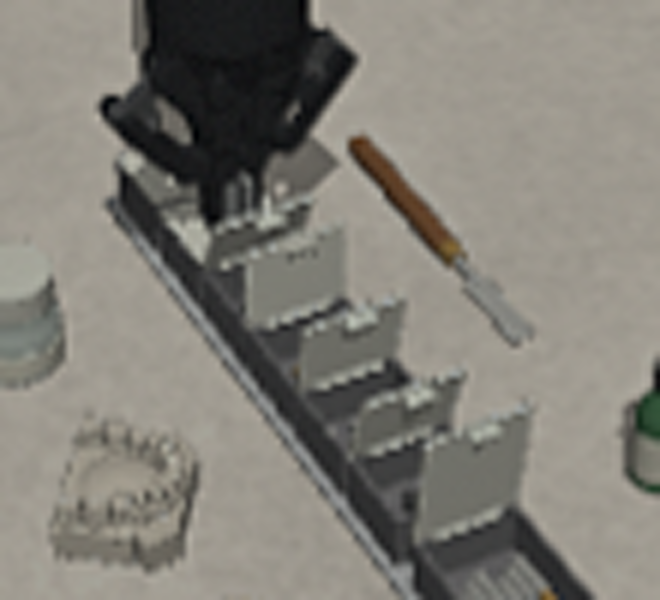

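The crop shows lids 1 and 2 down at (165,180) to (195,235), the finger at (235,195) and lids 3 to 6 and the wide lid still up. Continuing the sweep.

jog_arm --series '[[[0,0,0],[-1,0,0],1],[[0,0,0],[0,0,-8],1],[[0,0,0],[0,0,-8],1],[[0,0,0],[0,0,-8],1],[[0,0,0],[0,0,-8],1],[[0,0,0],[0,0,-8],1],[[0,0,0],[0,0,-8],1],[[0,0,0],[1,0,0],1]]'

```text
clock: 8.38
eef_pos: [551.1, 7.1, 62.0]
tool_rot: [2.973, 1.569, 1.304]
force: [0.4, 2.1, 4.9]
width: -0.2
```

jog_arm --series '[[[0,0,0],[-1,0,0],1],[[0,0,0],[0,0,-8],1],[[0,0,0],[0,0,-8],1],[[0,0,0],[0,0,-8],1],[[0,0,0],[0,0,-8],1],[[0,0,0],[0,0,-8],1],[[0,0,0],[0,0,-8],1],[[0,0,0],[1,0,0],1]]'

```text
clock: 9.38
eef_pos: [555.8, 54.6, 62.0]
tool_rot: [2.899, 1.569, 1.23]
force: [-0.3, 2.7, 4.0]
width: 0.3
```

jog_arm --series '[[[0,0,0],[-1,0,0],1],[[0,0,0],[0,0,-8],1],[[0,0,0],[0,0,-8],1],[[0,0,0],[0,0,-8],1],[[0,0,0],[0,0,-8],1],[[0,0,0],[0,0,-8],1],[[0,0,0],[0,0,-8],1],[[0,0,0],[1,0,0],1]]'

```text
clock: 10.38
eef_pos: [560.4, 102.4, 61.9]
tool_rot: [2.969, 1.57, 1.301]
force: [-0.6, 2.6, 3.4]
width: 0.2
```

Run:
```python
from h import *
R,p=where()
d=get_image("scene");P=pts(d)
g=rowfit(P);t=(g[:,:2]-C)@A;x=(g[:,:2]-C)@[A[1],-A[0]]
print("pos check: end",np.percentile(t,99.9).round(1),"x",np.percentile(x,99.5).round(1))
m=(g[:,2]>60)&(t>105)&(t<150);print("wide lid back/top",np.percentile(t[m],[2,50,98]).round(1),g[m,2].max())
cv2.imwrite("pics/s3.png",cv2.resize(d["img"][190:290,250:360,::-1],(660,600),interpolation=cv2.INTER_CUBIC))
```

```text
t 10.38 along 42.7 across 0.7 z 61.9 F [-0.55  2.62  3.42]
pos check: end 184.2 x 35.6
wide lid back/top [119.4 122.3 128.8] 101.21706027048174
```

View pics/s3.png

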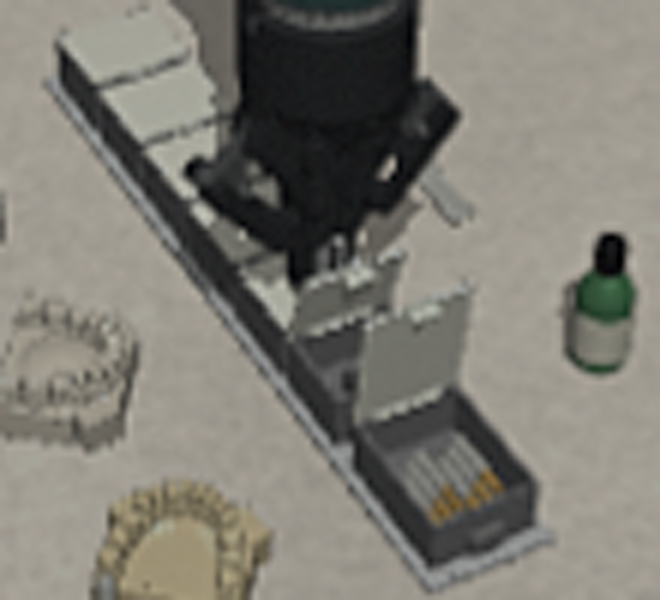

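jog_arm --series '[[[0,0,0],[-1,0,0],1],[[0,0,0],[0,0,-8],1],[[0,0,0],[0,0,-8],1],[[0,0,0],[0,0,-8],1],[[0,0,0],[0,0,-8],1],[[0,0,0],[0,0,-8],1],[[0,0,0],[0,0,-6],1],[[0,0,0],[1.2,0,0],1]]'

```text
clock: 11.42
eef_pos: [564.9, 147.5, 61.6]
tool_rot: [2.937, 1.57, 1.268]
force: [0.0, -0.4, 0.4]
width: -0.2
```

jog_arm --series '[[[0,0,0],[0,0,0],1],[[0,0,0],[-15,0,0],1],[[0,0,0],[-30,0,0],1],[[0,0,0],[-50,0,0],1],[[0,0,0],[-50,0,0],1],[[0,0,0],[0,-60,0],1],[[0,0,0],[0,-60,0],1],[[0,0,0],[0,-60,0],1]]'

```text
clock: 12.42
eef_pos: [384.1, 164.4, 207.5]
tool_rot: [2.649, 1.569, 0.978]
force: [0.9, 0.5, -0.3]
width: -0.1
```

Run:
```python
from h import *
R,p=where()
for n in("top","scene"):
    d=get_image(n);P=pts(d);P0=np.load(n+"0.npz")["P"]
    g=rowfit(P);t=(g[:,:2]-C)@A;x=(g[:,:2]-C)@[A[1],-A[0]]
    print(n,"ends",np.percentile(t,[.3,99.7]).round(1),"x",np.percentile(x,[.5,99.5]).round(1))
    m=(g[:,2]>60)&(t>105);print("wide lid",np.percentile(t[m],[2,50,98]).round(1),g[m,2].max())
    for y in(-181,-133,-85,-37,11,59):
        m=(t>y+3)&(t<y+41)&(abs(x)<22)
        f=np.polyfit(t[m]-y,g[m,2],1);print(y,m.sum(),"z hinge",f[1].round(1),"slope",f[0].round(3),"max",g[m,2].max().round(1))
    if n=="top": cv2.imwrite("pics/f.png",cv2.resize(d["img"][150:290,170:340,::-1],(728,600),interpolation=cv2.INTER_CUBIC))
    else: cv2.imwrite("pics/fs.png",cv2.resize(d["img"][170:300,225:375,::-1],(690,598),interpolation=cv2.INTER_CUBIC))
```

```text
t 12.43 along 86.9 across -180.9 z 207.5 F [ 0.95  0.49 -0.26]
top ends [-182.8  181.7] x [-26.6  25.5]
wide lid [116.2 118.4 127. ] 100.79381013517798
-181 240 z hinge 35.6 slope 0.049 max 43.0
-133 243 z hinge 36.0 slope 0.02 max 42.5
-85 241 z hinge 36.4 slope 0.016 max 42.7
-37 243 z hinge 36.1 slope 0.044 max 41.9
11 241 z hinge 36.3 slope 0.019 max 40.8
59 241 z hinge 36.4 slope -0.002 max 41.6
scene ends [-177.2  183.8] x [-26.7  27.2]
wide lid [119.4 122.1 128.2] 103.07088579232891
-181 114 z hinge 36.1 slope 0.013 max 40.3
-133 119 z hinge 35.3 slope 0.022 max 40.3
-85 128 z hinge 35.3 slope 0.048 max 41.9
-37 135 z hinge 35.0 slope 0.045 max 39.3
11 150 z hinge 35.5 slope 0.037 max 40.3
59 89 z hinge 35.4 slope 0.011 max 38.8
```

View pics/fs.png

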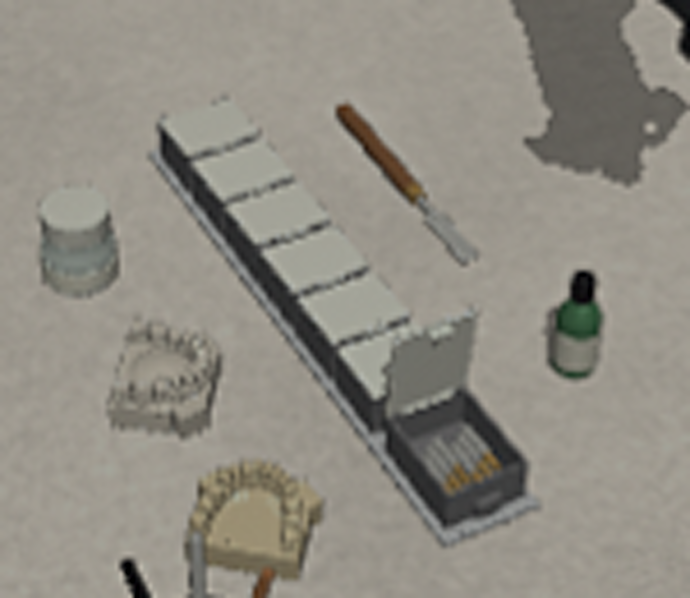

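Run:
```python
from h import *
for n in("top","scene"):
    G=np.vstack([rowfit(pts(get_image(n))) for _ in range(15)])
    t=(G[:,:2]-C)@A;x=(G[:,:2]-C)@[A[1],-A[0]]
    for y in(-181,-133,-85,-37,11,59):
        m=(t>y+3)&(t<y+40)&(abs(x)<20)
        f=np.polyfit(t[m]-y,G[m,2],1);print(n,y,m.sum(),f[1].round(2),f[0].round(4),"end z",np.polyval(f,43).round(1))
```

```text
top -181 3215 36.2 0.029 end z 37.5
top -133 3206 36.34 0.0081 end z 36.7
top -85 3209 36.16 0.0315 end z 37.5
top -37 3222 36.13 0.0315 end z 37.5
top 11 3192 36.24 0.0267 end z 37.4
top 59 3183 36.28 0.0023 end z 36.4
scene -181 1454 35.51 0.0345 end z 37.0
scene -133 1618 35.59 0.0161 end z 36.3
scene -85 1721 35.45 0.0338 end z 36.9
scene -37 1855 35.58 0.028 end z 36.8
scene 11 2030 35.55 0.026 end z 36.7
scene 59 1173 35.65 0.0032 end z 35.8
```

Averaged over 15 frames, lids 1, 3, 4 and 5 sit about 0.03 rad (1.2 mm) above flat, while lid 6 is flat and lid 2 nearly so. I'll dab lids 1 to 5 lightly, in order.

jog_arm --series '[[[0,0,0],[0,36,47],1],[[0,0,0],[0,36,47],1],[[0,0,0],[0,36,47],1],[[0,0,0],[0,36,47],1],[[0,0,0],[0,37,47],1],[[0,0,0],[55,0,0],1],[[0,0,0],[55,0,0],1],[[0,0,0],[29,0,0],1]]'

```text
clock: 15.02
eef_pos: [540.9, -87.1, 64.8]
tool_rot: [-1.676, 1.567, 2.937]
force: [1.1, -0.1, -0.3]
width: -0.1
```

jog_arm --series '[[[0,0,0],[4,0,0],1],[[0,0,0],[2,0,0],1],[[0,0,0],[0.7,0,0],1],[[0,0,0],[0,0,0],1]]'

```text
clock: 15.52
eef_pos: [543.2, -87.3, 62.0]
tool_rot: [1.59, 1.569, -0.081]
force: [-0.1, 0.2, -0.8]
width: 0.3
```

jog_arm --series '[[[0,0,0],[0.6,0,0],1],[[0,0,0],[0,0,0],1]]'

```text
clock: 15.78
eef_pos: [543.0, -87.3, 61.0]
tool_rot: [1.739, 1.57, 0.069]
force: [0.7, -0.3, 5.0]
width: 0.1
```

jog_arm --series '[[[0,0,0],[0.5,0,0],1],[[0,0,0],[0,0,0],1]]'

```text
clock: 16.02
eef_pos: [543.0, -87.3, 60.9]
tool_rot: [1.92, 1.569, 0.249]
force: [-1.3, 0.1, 9.5]
width: -0.1
```

jog_arm --series '[[[0,0,0],[-4,0,0],1],[[0,0,0],[0,0,-24],1],[[0,0,0],[0,0,-24],1],[[0,0,0],[0,0,0],1],[[0,0,0],[2,0,0],1],[[0,0,0],[1,0,0],1],[[0,0,0],[1,0,0],1],[[0,0,0],[0,0,0],1]]'

```text
clock: 17.02
eef_pos: [547.1, -41.0, 60.8]
tool_rot: [1.125, 1.57, -0.547]
force: [-2.3, -0.2, 10.9]
width: -0.1
```

jog_arm --series '[[[0,0,0],[-4,0,0],1],[[0,0,0],[0,0,-24],1],[[0,0,0],[0,0,-24],1],[[0,0,0],[0,0,0],1],[[0,0,0],[2,0,0],1],[[0,0,0],[1,0,0],1],[[0,0,0],[1,0,0],1],[[0,0,0],[0,0,0],1]]'

```text
clock: 18.02
eef_pos: [551.9, 6.5, 60.8]
tool_rot: [0.793, 1.57, -0.879]
force: [-2.8, 0.4, 10.7]
width: -0.2
```

jog_arm --series '[[[0,0,0],[-4,0,0],1],[[0,0,0],[0,0,-24],1],[[0,0,0],[0,0,-24],1],[[0,0,0],[0,0,0],1],[[0,0,0],[2,0,0],1],[[0,0,0],[1,0,0],1],[[0,0,0],[1,0,0],1],[[0,0,0],[0,0,0],1]]'

```text
clock: 19.02
eef_pos: [556.7, 54.2, 60.8]
tool_rot: [0.542, 1.57, -1.131]
force: [-2.1, -1.5, 10.7]
width: 0.1
```

jog_arm --series '[[[0,0,0],[-4,0,0],1],[[0,0,0],[0,0,-24],1],[[0,0,0],[0,0,-24],1],[[0,0,0],[0,0,0],1],[[0,0,0],[2,0,0],1],[[0,0,0],[1,0,0],1],[[0,0,0],[1,0,0],1],[[0,0,0],[0,0,0],1]]'

```text
clock: 20.02
eef_pos: [561.5, 102.0, 60.9]
tool_rot: [0.149, 1.57, -1.523]
force: [-2.9, -0.6, 11.0]
width: -0.0
```

jog_arm --series '[[[0,0,0],[-10,0,0],1],[[0,0,0],[-40,0,0],1],[[0,0,0],[-50,0,0],1],[[0,0,0],[-50,0,0],1],[[0,0,0],[0,-60,0],1],[[0,0,0],[0,-60,0],1],[[0,0,0],[0,-60,0],1],[[0,0,0],[0,0,0],1]]'

```text
clock: 21.02
eef_pos: [376.7, 121.3, 209.6]
tool_rot: [-1.594, 1.564, 3.02]
force: [1.4, 0.5, 0.6]
width: 0.0
```

Run:
```python
from h import *
for n in("top","scene"):
    L=[get_image(n) for _ in range(12)]
    G=np.vstack([rowfit(pts(d)) for d in L])
    t=(G[:,:2]-C)@A;x=(G[:,:2]-C)@[A[1],-A[0]]
    for y in(-181,-133,-85,-37,11,59):
        m=(t>y+3)&(t<y+40)&(abs(x)<20)
        f=np.polyfit(t[m]-y,G[m,2],1);print(n,y,f[0].round(4),"end z",np.polyval(f,43).round(1))
    print("ends",np.percentile(t,[.3,99.7]).round(1),"x",np.percentile(x,[.5,99.5]).round(1))
    cv2.imwrite(f"pics/g{n}.png",cv2.resize(L[-1]["img"][150:290,170:380,::-1],(800,533)))
where()
```

```text
top -181 -0.0019 end z 36.1
top -133 -0.004 end z 36.1
top -85 -0.001 end z 36.2
top -37 0.0001 end z 36.2
top 11 0.0018 end z 36.2
top 59 0.0062 end z 36.5
ends [-183.   181.7] x [-26.5  25.5]
scene -181 0.0116 end z 35.9
scene -133 0.0041 end z 35.7
scene -85 -0.0009 end z 35.6
scene -37 -0.0004 end z 35.6
scene 11 0.003 end z 35.7
scene 59 -0.0007 end z 35.6
ends [-178.7  183.8] x [-26.5  27.1]
t 22.23 along 44.2 across -178.3 z 209.8 F [-0.68 -0.64  0.2 ]
```

View pics/gtop.png

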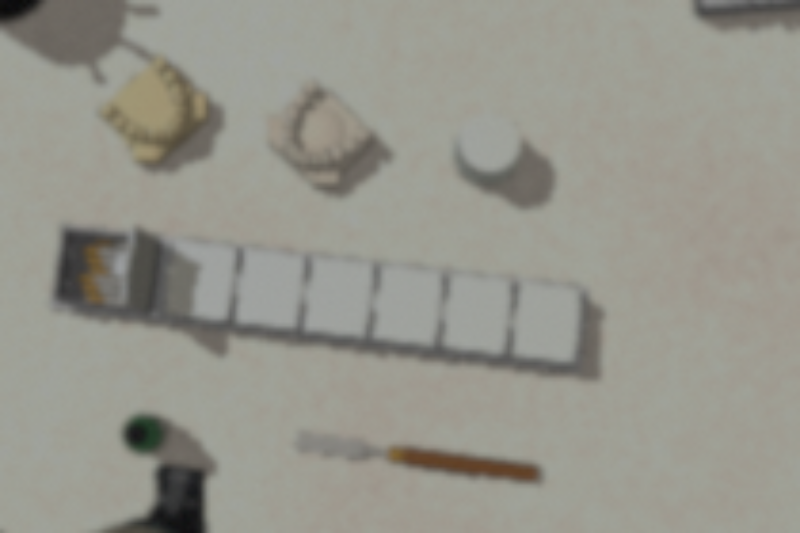

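The top view shows six flat white lids from (190,285) to (550,320), the wide lid still standing at (143,275), and the surrounding things unmoved. Handing in.

```bash
python3 -c "
from cell import *
print(finish_job())"
```

```text
the job is handed in; nothing more can be done
None
```

All six small lids are folded down flat and the wide box's lid is still standing. I handed the job in at about 22 s of the 45 s allowed.

- **Sweep:** I ran the shut fingertips along the row just above shut-lid height, folding lids 1 to 6 in order. They stopped about 15 mm short of the wide lid.
- **First check (failed):** after the sweep, averaged depth showed lids 1, 3, 4 and 5 still about 0.03 rad (1.2 mm) above flat. Lid 2 was nearly flat and lid 6 was flat.
- **Correction:** I pressed lids 1 to 5 down lightly, in order, with about 10 to 11 N straight down.
- **Last checks:** all six lids measure within about 0.01 rad of flat in both the top and scene views. The views differ slightly on lid 1: 0.012 rad in the scene view and 0 in the top view.
- **Position:** in the top view the row's ends and sides are within about 1 mm of where they started, which is within the measuring noise. In the scene view the far-end reading came out 3 mm different (−178.7 against −181.8 mm); the other readings there agree to about 1 mm. By eye, the surrounding things had not moved. The arm was clear of everything.

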